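# Demagnetise a bearing cap: load it and close the interlocked guard

## Task

Lift the steel bearing cap out of the blue parts bin, leaving the other parts in the bin, and set it gently (not dropped) feet down in the middle of the demagnetiser's black pad, its long side along the pad's white stripe. Then push the clear sliding guard shut over it until the guard's steel tongue is fully home in the yellow interlock switch, and let go with the cap still lying in the middle of the pad.

Things in the scene. Friction and masses are not known exactly. Their poses are not given: they have to be found in the camera images.
- cap: Bright steel arch-shaped bearing cap: 24 mm (its x), 60 mm (its y, long side), 28 mm high, about 0.2 kg. Two feet 16 mm long at the ends, a bridge between them from 17 mm up, a dark bolt hole above each foot. Grip the flat upright +x and -x faces, 24 mm apart. Origin: centre of its underside, z up. Starts feet down in one of three places in the bin.
- bin: Blue open-topped parts bin fixed to the bench: outside 190 mm (x) by 300 mm (y), 45 mm high, walls and floor 4 mm thick. Origin: centre of its underside, z up. Three parts stand in it in a row along its y, about 90 mm apart. It may be on the robot's left or right, the demagnetiser on the other side.
- bush: Black ribbed rubber bush standing in the bin, 34 mm diameter, 32 mm high; stays in the bin. Origin: centre of its underside.
- guide: Brass flanged valve guide standing in the bin, 32 mm flange, 20 mm stem, 36 mm high; stays in the bin. Origin: centre of its underside.
- machine: Bench demagnetiser, fixed: grey base plate, x from -90 to +110 mm, 360 mm along y, top 30 mm high; two guard tracks along y at x = -75 and +75 mm, 38 mm high; green control box along its +x side (x 111 to 186 mm, 55 mm high, knob to 67 mm). Origin on its underside, at half length; z up. The guard slides along its y; towards -y shuts it.
- pad (a point): Centre of the top face of the black rubber pad (90 by 90 mm, top 34 mm above the bench) on the machine; 60 mm towards -y from the machine's origin. Axes as the machine's: y is the direction of the thin white stripe across the pad and of the guard's travel, z up. Open from above while the guard is open.
- guard (a joint): Distance the clear guard has still to slide (m): 0 = shut over the pad, tongue fully home (hard stop); 0.16 = fully open; starts 0.13 to 0.16. About 2.5 N friction, stays where left. Hood 136 mm (x) by 130 mm (y), orange edges, roof 88 mm above the bench, 85 mm inside; open at its leading (-y) end, walled at the trailing end. Shut, it is centred over the pad.
- guard_tab (a point): Middle of the top edge of the red push tab, in the plane of the tab's trailing (+y) face; moves with the guard, axes as the machine's. The tab is an upright red plate at the guard's trailing end, 80 mm wide (x), 6 mm thick (y), rising 44 mm above the roof to 132 mm above the bench. Push on its trailing face towards the machine's -y to shut the guard.
- tongue_tip (a point): Tip of the guard's flat bright steel tongue on its orange lug (16 mm wide, 3 mm thick), which sticks out 30 mm ahead (-y) of the guard beside the hood (machine x = 93 mm), 62 mm above the bench; moves with the guard.
- slot (a point): Mouth of the slot (20 by 5 mm) of the yellow interlock switch (34 x 46 mm, top 78.5 mm above the bench) at the machine's -y end, facing +y. Fully home, the tongue tip is 25 mm inside it.
Things that resemble listed ones, but are neither listed nor needed, are in the scene too. Several things have the shape of the cap; the one meant has the colours described above.

How it is judged:
By the outcome, as a careful person would: the job done as asked, in the order asked, and still so for the second after the job is handed in, with the robot touching nothing.
It also fails if it takes over 54 s, if anything falls off the work surface, if the arm or the gripper's body presses on something with over 40 N, if the wrist force passes 120 N, or if a joint passes its speed limit or range.

## Robot

A 6-joint arm with a two-finger parallel gripper is mounted at the origin on the work surface. World frame = base frame: x ahead of the robot, y to its left, z up, the work surface at z = 0. Lengths are in mm, angles in rad, forces in N, time in s.
With the tool pointing down it reaches from about 300 to 750 mm from the base axis. Payload 8.5 kg.
Tool frame: the origin (TCP) lies midway between the tips of the shut fingers; the grasp point (between the pads) lies 19 mm behind it; z points along the fingers, x is the direction in which the jaws open and shut, and the axes are right-handed (so a half turn about z gives the same grasp; the last joint's range is limited). The gripper opens to 88 mm and grips with 3 to 60 N. Pads are 18 mm wide; open, the fingers measure 123 mm over their backs; the gripper's body (75 mm by 187 mm) begins 45 mm behind the grasp point.
Start: joints at [-1.368, 0.381, 1.297, -0, 1.464, -0.215], TCP at [223.155, -502.675, 238.748] pointing down, gripper open.
Joint ranges: [-3.11, 3.11], [-0.89, 2.33], [0.22, 2.48], [-1.42, 4.56], [0.17, 2.85], [-2.88, 2.88]. Speed limits (rad/s): [2.39, 2.39, 3.14, 3.14, 3.14, 3.14].

## Interface

Orientations are given as a rotation vector (axis times angle).
In Python, from rig import sense, vision, r gives the robot as it stands.
- The arm moves only by the shell command python3 -m jog 'ROWS' [FORCE]. ROWS is JSON, one flat list of numbers, 5 for each row, row after row: the shift along the world's x, y, z in mm, then the turn about the world's z in degrees, then the opening, from -1 (shut) to 1 (fully open). In form: [dx, dy, dz, spin, gripper, dx, dy, dz, spin, gripper, ...]. A call has 1 to 5 rows; each row is the pose to reach, as a shift and turn from the pose commanded when the call began; what a row does not reach only later rows make up. A row lasts 1/10 s, in which the tool goes at most 50 mm and 8.59 degrees, less where a joint would pass 70% of its speed; a pose out of reach is approached as far as the arm can. A call with a gripper value outside its range is refused whole. The fingers move at their own pace and stop on an object; FORCE is the grip in N (left out, the last holds). Time passes only in rows, so rows that repeat a pose let the fingers close. It gives the time, the measured TCP pose, the force and the opening at its end, in the units of the state.
- sense(): the state, without advancing time (a new reading comes with each control period).
- vision.grab_frame(name): name is "side" or "top"; returns a dict with "pixels" (400x640x3 uint8, blue, green, red), "fx", "fy", "cx", "cy" (pixels), "dist" ([k1, k2, p1, p2, k3] as OpenCV has them; the pictures are not rectified), "position" and "rotation" of the camera in the world. Camera axes: x right, y down, z forward; pixel columns grow to the right and rows downward; lengths in mm; the calibration is good to about 2 mm. A picture is of the moment at which its call begins. There is no depth.
- r.sign_off(): hands the job in, once; it reports no verdict.
The state is a dict: "time": time; "joints": joint angles; "qd": joint speeds; "tau": joint torques, N m; "eef_pos": TCP position; "eef_rot": TCP orientation; "ft_force": force on the tool from outside, world axes, zero at the start; "moment": the same for the moment, N m; "gripper_width": opening from 0.0 (shut) to 1.0 (fully open).
Only numpy, scipy, OpenCV 4.12 (cv2) and the standard library are available. Lean on these libraries where they do the work, as an engineer would, in place of code of your own. Each camera call takes 0.05 s, during which the arm holds its last target. There are 200 camera calls.

## Working session

There is one attempt and no reset: what is moved stays moved. The work goes in short steps, Python scripts to look and compute and a shell command to move; the robot and the scene stay as the last step left them, time stands still between calls to the robot, and variables do not carry over. Pictures are saved under pics/ and viewed, about 8 in all and at most 12, crops included, and the job is handed in when it is done.

```bash
mkdir -p pics; cat > h.py <<'E'
import numpy as np,cv2,pickle
from rig import sense,vision,r
def grab(n,tag):
    f=vision.grab_frame(n); cv2.imwrite(f'pics/{tag}.png',f['pixels']); pickle.dump(f,open(f'pics/{tag}.pkl','wb')); return f
def load(tag): return pickle.load(open(f'pics/{tag}.pkl','rb'))
def KD(f): return np.array([[f['fx'],0,f['cx']],[0,f['fy'],f['cy']],[0,0,1.]]),np.array(f['dist'],float)
def R(f):
    a=np.array(f['rotation'],float); return a if a.shape==(3,3) else cv2.Rodrigues(a)[0]
def onplane(f,uv,z):
    K,D=KD(f); p=cv2.undistortPoints(np.array(uv,float).reshape(-1,1,2),K,D).reshape(-1,2)
    d=np.c_[p,np.ones(len(p))]@R(f).T; o=np.array(f['position'],float)
    return o+d*((np.broadcast_to(z,len(p))-o[2])/d[:,2])[:,None]
def proj(f,P):
    K,D=KD(f); M=R(f).T; return cv2.projectPoints(np.array(P,float).reshape(-1,1,3),cv2.Rodrigues(M)[0],-M@np.array(f['position'],float),K,D)[0].reshape(-1,2)
def crop(tag,x0,y0,x1,y1,s):
    i=cv2.imread(f'pics/{tag}.png')[y0:y1,x0:x1]; cv2.imwrite(f'pics/{tag}_c{x0}_{y0}.png',cv2.resize(i,None,fx=s,fy=s,interpolation=cv2.INTER_CUBIC))
E
python3 - <<'E'
from h import *
for n in('top','side'):
    f=grab(n,n+'0'); print(n,f['position'],np.round(R(f),3).tolist(),f['fx'],f['dist'])
print(sense())
E
```

```text
top [ 390.70478855  -37.57547917 1037.2771754 ] [[0.017, -0.986, 0.167], [-1.0, -0.02, -0.022], [0.025, -0.167, -0.986]] 479.10420529680437 [-0.09544015  0.          0.          0.          0.        ]
side [345.3801392  540.47193108 580.60392312] [[-0.953, -0.18, 0.245], [-0.304, 0.599, -0.741], [-0.013, -0.78, -0.625]] 396.95196031296075 [-0.04708484  0.          0.          0.          0.        ]
{'time': 0.1, 'joints': array([-1.36827643e+00,  3.81118181e-01,  1.29814030e+00,  3.58714907e-05,
        1.46358591e+00, -2.15314558e-01]), 'qd': array([ 0.00093297, -0.00238486, -0.0032838 , -0.00033442,  0.00136086,
        0.00028583]), 'tau': array([ 3.95902389e-03, -4.38651609e+01, -2.24911487e+01,  7.14953081e-02,
        3.42079753e-02, -7.37502023e-05]), 'eef_pos': array([ 223.12970621, -502.44343759,  238.22018312]), 'eef_rot': array([-2.63309594e+00,  1.71191559e+00,  1.34115263e-03]), 'ft_force': array([-0.48275291,  0.80100161, -0.31048791]), 'moment': array([ 0.03325537,  0.0350797 , -0.04912178]), 'gripper_width': 0.9998475543337925}
```

View pics/top0.png

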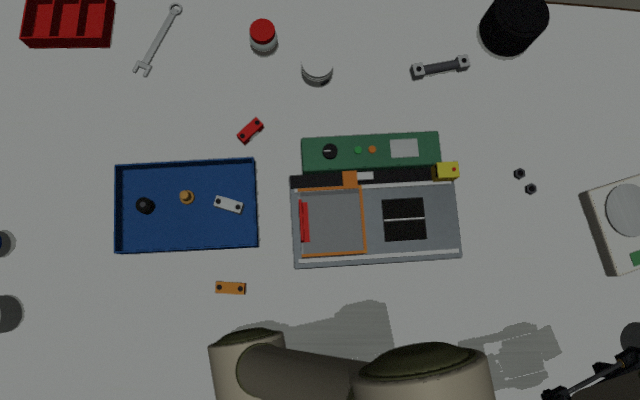

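View pics/side0.png

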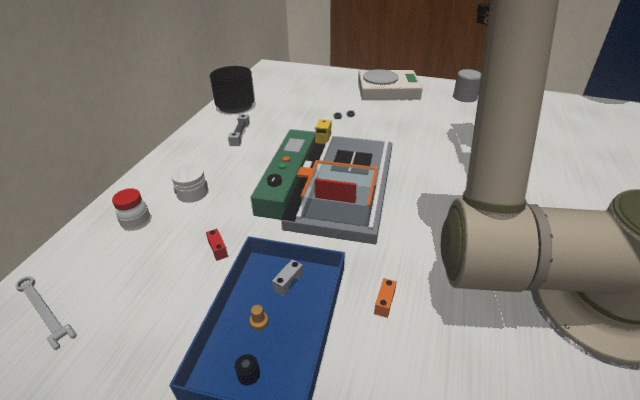

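The top view shows the bin on the left and the machine in the middle. Three things have the cap's shape: one red at (250,130), one orange at (230,288), both on the bench, and one bright steel in the bin at (228,204). Only the last fits the description. I'll confirm it in a crop.

```bash
python3 - <<'E'
from h import *
a=cv2.imread('pics/top0.png')
A=cv2.resize(a[150:260,105:265],None,fx=5,fy=5,interpolation=cv2.INTER_CUBIC)
cv2.imwrite('pics/A.png',A)
B=cv2.resize(a[125:275,285:470],None,fx=4,fy=4,interpolation=cv2.INTER_CUBIC)
cv2.imwrite('pics/B.png',B)
E
```

```text
(no output)
```

View pics/A.png

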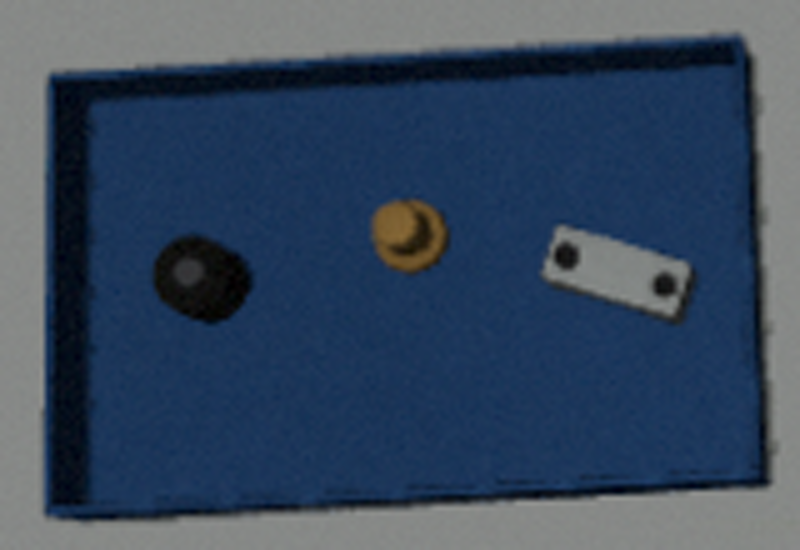

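View pics/B.png

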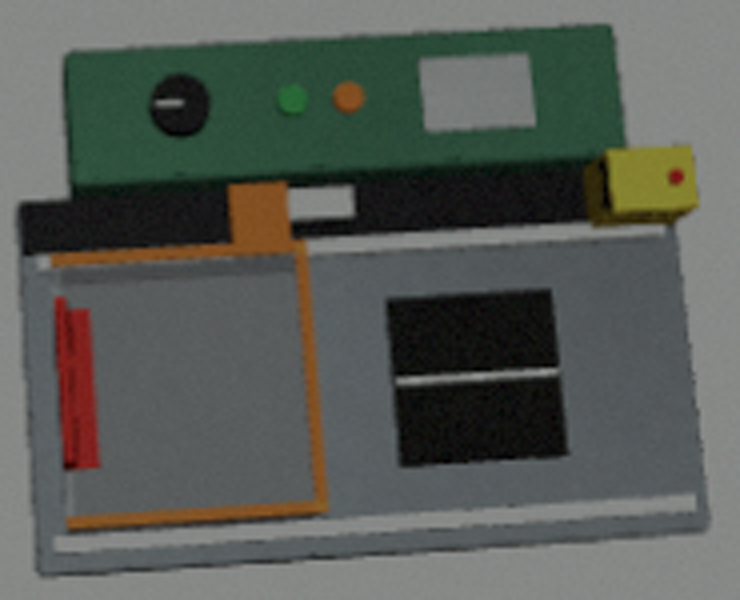

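The steel cap in the bin is confirmed: bright steel with two dark holes at about (218.4,201.2) and (238,207). In the second crop the pad's corners and stripe are clear, with the stripe along world y, and the guard is open to the left with its red tab.

```bash
python3 - <<'E'
from h import *
f=load('top0')
A=lambda p:(np.array(p,float)+.5)/5-.5+[105,150]
B=lambda p:(np.array(p,float)+.5)/4-.5+[285,125]
def ang(d): return np.degrees(np.arctan2(-d[0],d[1]))  # yaw of y axis
h=onplane(f,A([(567,256),(665,285)]),32); print('cap',h.mean(0),ang(h[0]-h[1]),np.linalg.norm(h[0]-h[1]))
p=onplane(f,B([(387,299),(551,290),(567,455),(400,466)]),34); print('pad',p,p.mean(0))
print('yaw',ang(p[0]-p[1]),ang(p[3]-p[2]))
s=onplane(f,B([(397,381),(558,372)]),34);print('stripe',s,s.mean(0),ang(s[0]-s[1]))
m=onplane(f,B([(38,575),(708,530)]),[30,30]);print('base edge',m,ang(m[0]-m[1]))
m=onplane(f,B([(65,55),(612,27)]),[55,55]);print('box far edge',m,ang(m[0]-m[1]))
t=onplane(f,B([(55,297),(64,468)]),132);print('tab',t)
t=onplane(f,B([(301,242),(327,513)]),88);print('lead edge',t)
b=onplane(f,A([(50,75),(742,38),(768,483),(47,517)]),45);print('bin',b,b.mean(0))
from scipy.spatial.transform import Rotation as Rr
s=sense();M=Rr.from_rotvec(s['eef_rot']).as_matrix();print(np.round(M,3), 'tool x yaw',np.degrees(np.arctan2(M[1,0],M[0,0])))
E
```

```text
cap [546.88901862 114.57370855  32.        ] -15.344086518905058 43.769121179595736
pad [[ 562.63756457 -212.20435896   34.        ]
 [ 569.38637525 -301.2204758    34.        ]
 [ 480.71649131 -307.97115524   34.        ]
 [ 473.52207787 -218.47474288   34.        ]] [ 521.56562725 -259.96768322   34.        ]
yaw 4.335619778231139 4.595994602872126
stripe [[ 518.6206249  -217.21091297   34.        ]
 [ 525.0211498  -304.03610231   34.        ]] [ 521.82088735 -260.62350764   34.        ] 4.216068343846309
base edge [[ 413.64543425  -29.10662071   30.        ]
 [ 442.13084016 -384.83217303   30.        ]] 4.578300288579888
box far edge [[ 687.11871368  -37.62978129   55.        ]
 [ 710.93091403 -333.10421276   55.        ]] 4.607493017636623
tab [[543.49825386 -35.24248135 132.        ]
 [461.70933683 -41.16379009 132.        ]]
lead edge [[ 581.77955943 -159.14502339   88.        ]
 [ 445.14175623 -172.09820252   88.        ]]
bin [[624.4065508  360.24058203  45.        ]
 [646.19617886  63.51004912  45.        ]
 [457.36027625  45.9115183   45.        ]
 [436.22936172 345.80887398  45.        ]] [541.04809191 203.86775586  45.        ]
[[ 0.406 -0.914 -0.   ]
 [-0.914 -0.406  0.001]
 [-0.001 -0.    -1.   ]] tool x yaw -66.06005999560942
```

```bash
python3 -m jog '[21.6,41.2,0,3.4,1, 43.2,82.4,0,6.8,1, 64.8,123.6,0,10.2,1, 86.4,164.8,0,13.6,1, 108,206,0,17,1]'
python3 -m jog '[21.6,41.2,0,3.4,1, 43.2,82.4,0,6.8,1, 64.8,123.6,0,10.2,1, 86.4,164.8,0,13.6,1, 108,206,0,17,1]'
python3 -m jog '[21.6,41.2,0,3.4,1, 43.2,82.4,-20,6.8,1, 64.8,123.6,-50,10.2,1, 86.4,164.8,-80,13.6,1, 107.8,205.2,-110,16.7,1]'
python3 -m jog '[0,0,0,0,1, 0,0,0,0,1, 0,0,0,0,1, 0,0,0,0,1]'
python3 - <<'E'
from h import *
s=sense();print(s)
E
```

```text
time: 0.6
eef_pos: [331.5, -294.8, 238.6]
eef_rot: [-2.859, 1.301, 0.001]
ft_force: [0.4, -0.5, 0.2]
gripper_width: 1.003
time: 1.1
eef_pos: [439.6, -88.8, 238.7]
eef_rot: [3.02, -0.864, -0.0]
ft_force: [0.7, -1.5, 0.4]
gripper_width: 0.999
time: 1.6
eef_pos: [541.1, 104.5, 136.3]
eef_rot: [3.114, -0.416, -0.0]
ft_force: [1.0, -0.3, 0.5]
gripper_width: 1.001
time: 2.0
eef_pos: [540.8, 101.6, 138.6]
eef_rot: [-3.113, 0.423, -0.003]
ft_force: [-0.1, -1.1, 0.2]
gripper_width: 0.999
{'time': 2.0, 'joints': array([-2.93639084e-02,  4.73241715e-01,  1.45604519e+00, -1.35682536e-04,
        1.21062598e+00,  2.40548652e-01]), 'qd': array([-0.00109194, -0.00045324,  0.00052767,  0.00037742, -0.00073737,
        0.00063072]), 'tau': array([ 3.51979528e-01, -4.51297474e+01, -1.94046700e+01,  8.04659072e-02,
       -4.79392125e-03, -1.46771163e-03]), 'eef_pos': array([540.79349169, 101.63453127, 138.56250524]), 'eef_rot': array([-3.11298553e+00,  4.22610593e-01, -2.64486370e-03]), 'ft_force': array([-0.14398335, -1.05999531,  0.17043494]), 'moment': array([-0.04221514, -0.04419285, -0.00935399]), 'gripper_width': 0.9993187559647166}
```

```bash
python3 -m jog '[6,13,0,0,1, 6,13,-30,0,1, 6,13,-60,0,1, 6,13,-80,0,1, 6,13,-80,0,1]'
python3 - <<'E'
from h import *
grab('top','top1');grab('side','side1')
a=cv2.resize(cv2.imread('pics/top1.png')[130:270,130:310],None,fx=4,fy=4)[:, :720]
b=cv2.resize(cv2.imread('pics/side1.png')[180:380,180:380],None,fx=2.8,fy=2.8)
cv2.imwrite('pics/C.png',cv2.resize(np.hstack([a,b[:560]]),None,fx=.62,fy=.62)); print(sense()['eef_pos'])
E
```

```text
time: 2.5
eef_pos: [545.8, 115.9, 55.7]
eef_rot: [3.113, -0.421, -0.006]
ft_force: [-0.2, 0.3, -0.0]
gripper_width: 1.002
[547.29142912 115.84249531  58.34377337]
```

View pics/C.png

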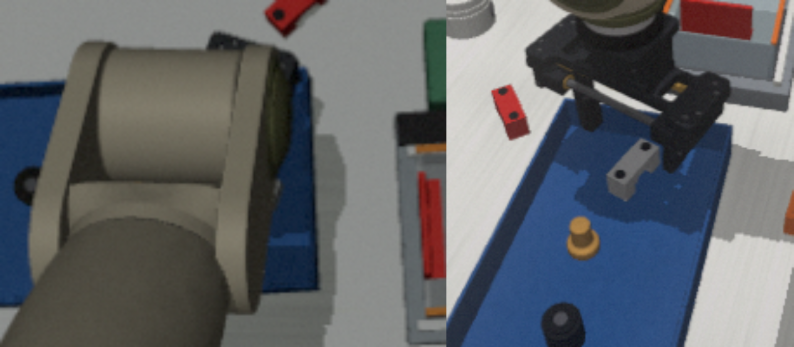

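The side view shows the fingers straddling the cap; the top view is hidden by the arm. The cap's holes are at side pixels (294.4,264.7) and (279.4,280.2).

```bash
python3 - <<'E'
from h import *
h=onplane(load('side1'),[(294.4,264.7),(279.4,280.2)],32);print(h,h.mean(0))
E
python3 -m jog '[0,-1,-15,0,1, 0,-1,-30,0,1, 0,-1,-45,0,1, 0,-1,-51,0,1, 0,-1,-51,0,1]'
```

```text
[[541.63349294  94.83880143  32.        ]
 [554.30764503 136.1879517   32.        ]] [547.97056899 115.51337657  32.        ]
time: 3.1
eef_pos: [547.1, 114.7, 7.1]
eef_rot: [-3.113, 0.42, -0.001]
ft_force: [0.4, 0.2, -0.2]
gripper_width: 1.002
```

```bash
python3 -m jog '[0,0,0,0,-1, 0,0,0,0,-1, 0,0,0,0,-1, 0,0,0,0,-1, 0,0,0,0,-1]' 30
python3 -m jog '[0,0,0,0,-1, 0,0,0,0,-1, 0,0,0,0,-1]'
```

```text
time: 3.6
eef_pos: [546.8, 114.7, 6.7]
eef_rot: [-3.113, 0.42, -0.0]
ft_force: [0.0, -0.8, -0.5]
gripper_width: 0.572
time: 3.9
eef_pos: [546.7, 114.7, 6.5]
eef_rot: [-3.113, 0.42, 0.0]
ft_force: [-0.4, 0.5, 0.0]
gripper_width: 0.294
```

```bash
python3 -m jog '[0,0,0,0,-1, 0,0,0,0,-1, 0,0,0,0,-1]'
python3 -m jog '[0,0,15,0,-1, 0,0,40,0,-1, 0,0,70,0,-1, 0,0,110,0,-1, 0,0,150,0,-1]'
```

```text
time: 4.2
eef_pos: [546.8, 114.7, 6.5]
eef_rot: [-3.113, 0.42, -0.001]
ft_force: [-0.5, -0.3, -0.8]
gripper_width: 0.26
time: 4.7
eef_pos: [545.9, 114.7, 157.4]
eef_rot: [3.113, -0.42, -0.003]
ft_force: [1.0, 0.0, -3.3]
gripper_width: 0.265
```

```bash
python3 -m jog '[-2,-30,20,2,-1, -5,-70,25,4,-1, -8,-110,25,6,-1, -10,-150,25,8,-1, -13,-188,25,10,-1]'
python3 -m jog '[-2,-38,0,2,-1, -5,-76,0,4,-1, -8,-114,0,6,-1, -10,-150,0,8,-1, -12,-187,0,10,-1]'
python3 -m jog '[0,0,0,0,-1, 0,0,0,0,-1, 0,0,0,0,-1]'
python3 - <<'E'
from h import *
s=sense();a=s['eef_rot'];print(s['eef_pos'],np.degrees(2*np.arctan2(a[1],a[0])))
grab('side','side2');grab('top','top2')
a=cv2.imread('pics/side2.png')[70:250,230:430]
b=cv2.imread('pics/top2.png')[120:280,280:480]
cv2.imwrite('pics/D.png',np.hstack([cv2.resize(a,(450,405)),cv2.resize(b,(350,405))]))
E
```

```text
time: 5.2
eef_pos: [533.0, -74.8, 181.1]
eef_rot: [-3.138, 0.145, 0.002]
ft_force: [1.6, 0.3, -2.6]
gripper_width: 0.263
time: 5.7
eef_pos: [521.0, -261.5, 181.0]
eef_rot: [-3.138, -0.129, 0.002]
ft_force: [0.7, 0.4, -2.8]
gripper_width: 0.264
time: 6.0
eef_pos: [521.5, -259.2, 181.2]
eef_rot: [-3.138, -0.128, 0.001]
ft_force: [0.1, 0.4, -2.8]
gripper_width: 0.265
[ 521.54429178 -259.24228543  181.2100248 ] -355.33366670078834
```

View pics/D.png

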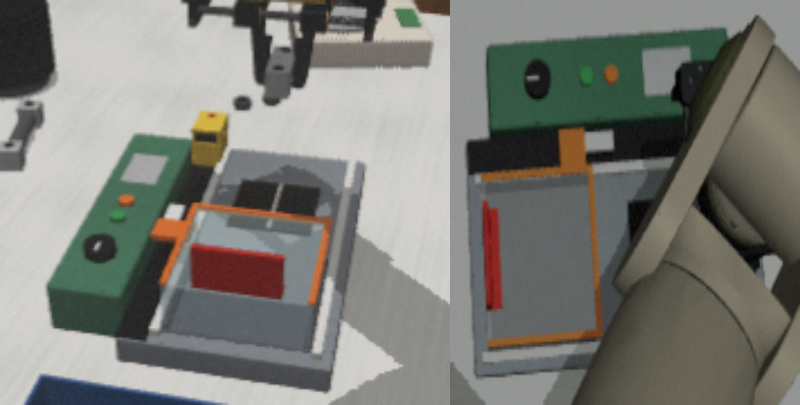

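The cap is held level above the pad, and the way down is clear of the guard.

```bash
python3 -m jog '[0,-1.2,-40,0,-1, 0,-1.2,-80,0,-1, 0,-1.2,-110,0,-1, 0,-1.2,-130,0,-1, 0,-1.2,-138,0,-1]'
python3 -m jog '[0,0,0,0,-1, 0,0,-1,0,-1, 0,0,-2,0,-1, 0,0,-3,0,-1, 0,0,-3,0,-1]'
```

```text
time: 6.6
eef_pos: [521.2, -260.1, 41.7]
eef_rot: [-3.137, -0.129, 0.004]
ft_force: [-0.8, -0.4, -2.6]
gripper_width: 0.261
time: 7.1
eef_pos: [521.8, -261.6, 40.9]
eef_rot: [3.139, 0.127, 0.001]
ft_force: [0.0, 0.8, -2.5]
gripper_width: 0.262
```

```bash
python3 -m jog '[0,0.6,-1,0,-1, 0,0.6,-2,0,-1, 0,0.6,-3,0,-1, 0,0.6,-3.5,0,-1, 0,0.6,-3.5,0,-1]'
```

```text
time: 7.6
eef_pos: [521.7, -260.9, 36.9]
eef_rot: [-3.139, -0.127, 0.0]
ft_force: [0.3, 0.2, -2.6]
gripper_width: 0.261
```

```bash
python3 -m jog '[0,0,-0.5,0,-1, 0,0,-1,0,-1, 0,0,-1,0,-1]'
```

```text
time: 7.9
eef_pos: [521.8, -261.0, 36.5]
eef_rot: [3.139, 0.127, 0.001]
ft_force: [-1.2, 1.3, 2.9]
gripper_width: 0.26
```

```bash
python3 -m jog '[0,0,0,0,0, 0,0,0,0,0, 0,0,0,0,0, 0,0,0,0,0]'
python3 -m jog '[0,0,10,0,0, 0,0,30,0,0, 0,0,60,0,0, 0,0,100,0,0, 0,0,145,0,0]'
```

```text
time: 8.3
eef_pos: [521.7, -260.9, 35.9]
eef_rot: [3.139, 0.127, -0.0]
ft_force: [-0.0, -0.2, 1.1]
gripper_width: 0.5
time: 8.8
eef_pos: [521.2, -260.6, 182.6]
eef_rot: [-3.138, -0.127, 0.002]
ft_force: [0.5, -0.1, 0.0]
gripper_width: 0.501
```

```bash
python3 -m jog '[-4,45,0,0,-1, -8,90,0,0,-1, -12,135,0,0,-1, -16,180,0,0,-1, -19,225,0,0,-1]'
python3 -m jog '[-2,43,0,0,-1, -2,43,0,0,-1, -2,43,0,0,-1, -2,43,0,0,-1]'
python3 - <<'E'
from h import *
s=sense();print(s['eef_pos'],s['gripper_width'])
grab('side','side3');grab('top','top3')
a=cv2.imread('pics/side3.png')[110:230,260:420]
b=cv2.imread('pics/top3.png')[170:260,360:480]
cv2.imwrite('pics/F.png',np.hstack([cv2.resize(a,(400,300),interpolation=2),cv2.resize(b,(400,300),interpolation=2)]))
E
```

```text
time: 9.3
eef_pos: [502.2, -34.3, 181.9]
eef_rot: [3.139, 0.127, 0.001]
ft_force: [1.2, -0.3, -0.5]
gripper_width: 0.069
time: 9.7
eef_pos: [500.9, 6.2, 181.4]
eef_rot: [3.139, 0.126, 0.001]
ft_force: [-0.1, 0.2, 0.0]
gripper_width: 0.003
[500.89798034   6.18376939 181.35774606] 0.0027072234203835152
```

View pics/F.png

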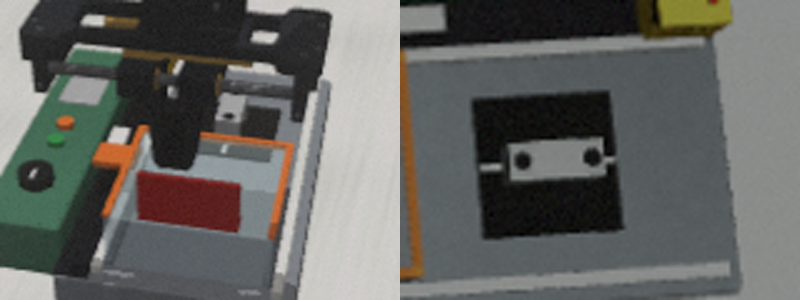

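The top view shows the cap flat and along the stripe on the pad, with holes at about (396.9,218.3) and (417.6,217.1). The side view shows the shut fingers behind the tab's line.

```bash
python3 - <<'E'
from h import *
uv=(np.array([(123,161),(192,157)])+.5)/(10/3)-.5+[360,170]
h=onplane(load('top3'),uv,62);d=h[0]-h[1];c=h.mean(0)-[521.7,-260.3,62]
a=np.radians(4.5);print(h.mean(0),np.degrees(np.arctan2(-d[0],d[1])),'pad frame',c[0]*np.cos(a)+c[1]*np.sin(a),-c[0]*np.sin(a)+c[1]*np.cos(a))
E
python3 -m jog '[0,0,-30,0,-1, 0,0,-60,0,-1, 0,0,-83,0,-1, 0,0,-83,0,-1, 0,0,-83,0,-1]'
```

```text
[ 521.19166973 -260.40425809   62.        ] 4.340393890512599 pad frame -0.5149432564233876 -0.0640535587541735
time: 10.3
eef_pos: [501.0, 6.4, 98.5]
eef_rot: [3.139, 0.125, 0.0]
ft_force: [0.9, -0.4, 0.3]
gripper_width: 0.002
```

```bash
python3 -m jog '[0.9,-12,0,0,-1, 1.9,-24,0,0,-1, 2.4,-30,0,0,-1, 2.8,-36,0,0,-1, 3.3,-42,0,0,-1]'
python3 -m jog '[0.6,-8,0,0,-1, 1.3,-16,0,0,-1, 1.9,-24,0,0,-1, 2.5,-32,0,0,-1, 3.1,-40,0,0,-1]'
```

```text
time: 10.8
eef_pos: [504.2, -35.3, 98.4]
eef_rot: [-3.139, -0.127, -0.001]
ft_force: [0.4, 2.6, 2.8]
gripper_width: 0.01
time: 11.3
eef_pos: [507.2, -75.6, 98.0]
eef_rot: [-3.139, -0.127, -0.0]
ft_force: [1.8, 2.6, 0.9]
gripper_width: 0.009
```

Pushing at the expected force of about 2.6 N.

```bash
python3 -m jog '[0.6,-8,0,0,-1, 1.3,-16,0,0,-1, 1.9,-24,0,0,-1, 2.5,-32,0,0,-1, 3.1,-40,0,0,-1]'
python3 -m jog '[0.6,-8,0,0,-1, 1.3,-16,0,0,-1, 1.9,-24,0,0,-1, 2.5,-32,0,0,-1, 3.1,-40,0,0,-1]'
python3 -m jog '[0.3,-4,0,0,-1, 0.6,-8,0,0,-1, 0.9,-12,0,0,-1, 1.1,-15,0,0,-1, 1.1,-15,0,0,-1]'
```

```text
time: 11.8
eef_pos: [510.2, -115.6, 97.9]
eef_rot: [-3.139, -0.127, 0.0]
ft_force: [1.9, 3.0, 0.6]
gripper_width: 0.004
time: 12.3
eef_pos: [513.3, -155.5, 97.9]
eef_rot: [-3.139, -0.127, 0.0]
ft_force: [2.7, 3.6, 0.5]
gripper_width: 0.005
time: 12.8
eef_pos: [514.3, -170.4, 98.0]
eef_rot: [3.139, 0.127, -0.001]
ft_force: [0.2, -0.2, -0.4]
gripper_width: 0.005
```

```bash
python3 -m jog '[0.2,-2,0,0,-1, 0.3,-4,0,0,-1, 0.5,-6,0,0,-1, 0.6,-8,0,0,-1, 0.8,-10,0,0,-1]'
python3 -m jog '[0.1,-1,0,0,-1, 0.2,-2,0,0,-1, 0.2,-3,0,0,-1]'
```

```text
time: 13.3
eef_pos: [515.0, -180.0, 98.0]
eef_rot: [-3.139, -0.127, 0.001]
ft_force: [-1.8, 2.3, 0.7]
gripper_width: 0.006
time: 13.6
eef_pos: [515.3, -183.0, 98.0]
eef_rot: [-3.139, -0.127, 0.0]
ft_force: [-1.8, 3.0, 1.2]
gripper_width: 0.006
```

```bash
python3 -m jog '[0.1,-1,0,0,-1, 0.2,-2,0,0,-1, 0.2,-2,0,0,-1]'
python3 -m jog '[0.1,-1,0,0,-1, 0.2,-2,0,0,-1, 0.2,-2,0,0,-1]'
```

```text
time: 13.9
eef_pos: [515.6, -185.1, 98.0]
eef_rot: [3.139, 0.127, -0.0]
ft_force: [-1.3, 1.1, -0.2]
gripper_width: 0.006
time: 14.2
eef_pos: [515.6, -185.3, 98.0]
eef_rot: [-3.136, -0.127, 0.001]
ft_force: [-1.4, 10.9, 4.7]
gripper_width: 0.006
```

```bash
python3 -m jog '[0.1,-1.5,0,0,-1, 0.1,-1.5,0,0,-1]'
python3 -m jog '[-0.8,10,0,0,-1, -2,30,0,0,-1, -4,55,15,0,-1, -6,85,60,0,-1, -9,125,105,0,-1]'
python3 -m jog '[-4,45,0,0,-1, -8,90,0,0,-1, -12,135,0,0,-1, -15,175,0,0,-1, -15,175,0,0,-1]'
python3 - <<'E'
from h import *
print(sense()['eef_pos'])
grab('side','side4');grab('top','top4')
a=cv2.imread('pics/side4.png')[100:240,240:410]
b=cv2.imread('pics/top4.png')[125:275,285:470]
cv2.imwrite('pics/G.png',np.hstack([cv2.resize(a,(340,370),interpolation=2),cv2.resize(b,(456,370),interpolation=2)]))
E
```

```text
time: 14.4
eef_pos: [515.5, -185.3, 98.0]
eef_rot: [-3.133, -0.128, 0.001]
ft_force: [-2.7, 18.1, 7.2]
gripper_width: 0.01
time: 14.9
eef_pos: [507.8, -72.5, 193.5]
eef_rot: [3.138, 0.125, 0.001]
ft_force: [1.2, -0.5, 0.5]
gripper_width: 0.008
time: 15.4
eef_pos: [492.2, 105.7, 192.5]
eef_rot: [-3.139, -0.135, -0.003]
ft_force: [-0.1, -0.1, 0.1]
gripper_width: 0.001
[492.196913   105.72332203 192.52227917]
```

View pics/G.png

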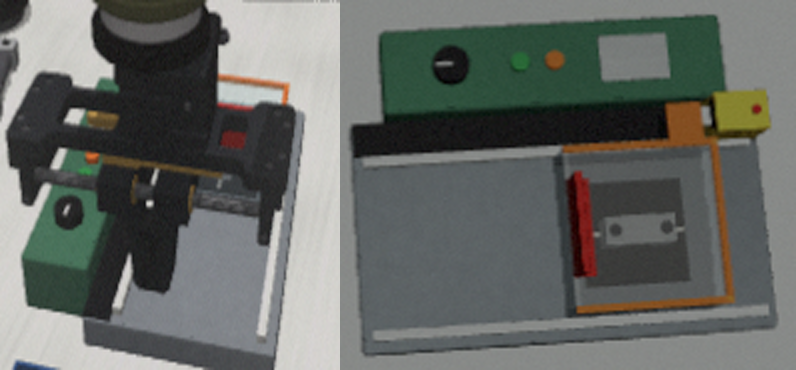

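The guard is shut, the tongue is in the yellow switch at about (431,171), and the cap is under the hood on the stripe. I'll do a last number check and hand in.

```bash
python3 - <<'E'
from h import *
f=load('top4');S=lambda p:(np.array(p,float)-[340,0]+.5)/np.array([456/185,370/150])-.5+[285,125]
c=onplane(f,S([(616,229),(667,226)]),62).mean(0)-[521.7,-260.3,62]
a=np.radians(4.5);Y=np.array([-np.sin(a),np.cos(a)]);X=np.array([np.cos(a),np.sin(a)])
print('cap off',c[:2]@X,c[:2]@Y)
l=onplane(f,S([(716,143),(733,301)]),88)[:,:2]-[521.7,-260.3];print('lead edge y (want -65)',l@Y)
r.sign_off()
E
```

```text
cap off 0.33790638784743304 -0.4018342438942947
lead edge y (want -65) [-63.68540647 -64.03590146]
the job is handed in; nothing more can be done
```

I lifted the steel cap out of the bin, leaving the bush and guide untouched there. I set it feet down on the pad along the stripe, with light contact of about 3 N. Then I pushed the guard shut by its red tab, backed off clear and handed the job in at about 15.5 s of the 54 s.

**Last checks:**
- **Cap position:** it lies within about 0.5 mm of the pad centre under the shut guard. Before the guard was closed it was within about 0.2° of the stripe.
- **Guard:** the push force rose from about 3 N to 18 N with no further travel, which is the hard stop. The picture shows the tongue inside the yellow switch.
- **Slight disagreement:** the camera put the guard's leading edge about 1 mm short of its shut position. That is within the 2 mm calibration error, and I relied on the hard stop.

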